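# Bring a dryer ball to the basket on a handled dish

### The job

Set the wool dryer ball in the middle of the handled dish and let go of it. Then take the dish by its upright tab, lift it straight up, and only in the air turn it a quarter turn so that its pouring lip points at the wicker basket, keeping it level and the ball resting in the middle all the while. Finish still holding the dish level beside the basket, a little above its rim, ready to be tipped (do not tip it, do not reach over the basket, do not knock the basket, and leave the thread reel and the tape measure alone).

Things in the scene. Friction and masses are not known exactly. Their poses are not given: they have to be found in the camera images.
- dish: round shallow steel dish, loose, 0.18 kg, 180 mm across. Origin: centre of its underside, z up. Inside it is a cone falling 9 degrees to the centre: 6 mm above the underside there, 20 mm at the rim. +x points to the pouring lip, a flat tongue 46 mm wide ending 114 mm from the centre; the tab stands at -x. At the start the tab is on the robot's side, lip away from the robot, within 0.2 rad
- dish_tab (a point): grip point on the dish's upright tab: 100 mm from the dish's centre at -x and 48 mm above the dish's underside. The tab is a flat upright board, 12 mm thick (along the dish's x), 44 mm wide (along the dish's y), from 16 to 66 mm above the underside; axes as the dish's
- ball_center (a point): centre of the grey felted wool dryer ball, 56 mm in diameter, 50 g, firm. It starts on a fixed flat cork ring (48 mm across, 8 mm high) on one side of the dish, its centre 31 mm above the worktop. In the middle of the dish its centre is 34 mm above the dish's underside. Axes meaningless
- basket: round wicker basket, open and empty, fixed to the worktop, about 130 mm across and 125 mm high, standing on the other side of the dish (left or right varies), about 210 mm from it. Origin: centre of its underside, z up
- reel_a: thread reel with grey thread, loose, 30 mm across, 38 mm high, standing at the back; bystander. Origin: centre of its underside
- tape: round tape measure, loose, 52x96x21 mm, lying at the front right; bystander. Origin: middle of its underside
Mind the look-alikes: they are no part of the job. What is shaped like the part that bears ball_center but yellow is not meant.

How it is judged:
On the way, in this order (a step that is already met when the one before it is completed fails the run):
1. the ball lies in the middle of the standing dish, let go (horizontal distance between ball_center and dish below 0.02 m and height (world z) of ball_center below 0.045 m and height (world z) of dish below 0.01 m and contact force between ball and the fingers below 0.05 N), for 0.2 s.
2. the dish is lifted clear before it is turned (basket still off to its side), ball in the middle (height (world z) of dish above 0.05 m and x of basket in the frame of dish between -0.09 and 0.09 m and horizontal distance between ball_center and dish below 0.03 m), for 0.05 s.
At the end, for the whole second after the job is handed in: fingers hold the dish still, within 0.12 rad of level, underside 125-280 mm above the worktop, clear of the basket, whose axis is 140-330 mm ahead along the lip and within 55 mm sideways; the ball lies within 20 mm of the dish's centre, untouched by the arm (x of basket in the frame of dish between 0.14 and 0.33 m and y of basket in the frame of dish between -0.055 and 0.055 m and height (world z) of dish between 0.125 and 0.28 m and angle between dish's own z axis and vertical below 0.12 rad and horizontal distance between ball_center and dish below 0.02 m and z of ball_center in the frame of dish below 0.045 m and linear speed of dish below 0.03 m/s and contact force between dish and the fingers above 1 N and contact force between dish and basket below 0.1 N and contact force between ball and the arm below 0.1 N); the arm keeps its last pose, push and grip.
It fails at once if the dish tilts more than 0.2 rad (angle between dish's own z axis and vertical above 0.2 rad).
It fails at once if the ball is more than 35 mm off the middle of the raised dish (height (world z) of dish above 0.02 m and horizontal distance between ball_center and dish above 0.035 m).
It fails at once if the dish is turned to the basket while still low (height (world z) of dish below 0.03 m and (x of basket in the frame of dish above 0.12 m or x of basket in the frame of dish below -0.12 m)).
It fails at once if the arm, the fingers or the dish press on the basket with over 5 N (contact force between basket and the arm above 5 N or contact force between basket and the fingers above 5 N or contact force between basket and dish above 5 N).
It fails at once if the thread reel or the tape measure is moved more than 30 mm (distance of any of reel_a, tape from where it was at the start of the episode above 0.03 m).
It also fails if it takes over 56 s, if anything falls off the work surface, if the arm or the gripper's body presses on something with over 40 N, if the wrist force passes 120 N, or if a joint passes its speed limit or range.

### The arm

A 7-joint arm with a two-finger parallel gripper is mounted at the origin on a cart in front of the work surface, level with it; the furniture and walls round the work are solid. World frame = base frame: x ahead of the robot, y to its left, z up, the work surface at z = 0. Lengths are in m, angles in rad, forces in N, time in s.
With the tool pointing down it reaches from about 0.375 to 0.925 m from the base axis. Payload 3.1 kg.
Tool frame: the origin (TCP) lies between the finger pads; the fingertips stand 19 mm ahead of it and the grasp point (between the pads) is the TCP; z points along the fingers, y is the line along which they close (so a half turn about z gives the same grasp; the last joint's range is limited). The gripper opens to 85 mm and grips with 20 to 120 N. Pads are 22 mm wide; open, the fingers measure 114 mm over their backs; the gripper's body (76 mm by 85 mm) begins 54 mm behind the grasp point. The pads swing forward as they close: fully open they stand 13 mm farther back than shut.
Start: joints at [1.169, 0.383, 0.044, 1.598, -0.018, 1.161, -0.05], TCP at [0.194, -0.62, 0.25] pointing down, gripper open.
Joint ranges: [-2.61, 2.61], [-0.41, 2.15], [-1.48, 1.57], [0, 2.5], [-1.57, 4.71], [0.05, 1.97], [-2.85, 2.85]. Speed limits (rad/s): [2.79, 2.79, 3.14, 3.14, 3.14, 3.14, 3.14].

### API

Orientations are given as a unit quaternion [x, y, z, w].
In Python, from bench import move_ptp, movel, move_j, move_gripper, pause, inverse_kinematics, read_camera, camera_params, MotionError, sign_off, look_for, tip_of, read_time_s, read_qpos, read_joint_vel, read_effort, read_eef_pos, read_tcp_rot, read_ft_force, read_ft_torque, read_finger_gap, read_grasp_force gives the robot as it stands. Calls block until the motion is done:
- move_ptp(position, orientation): joint-space move of the TCP to a pose.
- movel(position, orientation=None, speed=0.15): straight line of the TCP; orientation=None keeps the orientation; speed is the mean speed in m/s.
- move_j(angles): joint-space move.
- move_gripper(opening, effort=None): finger opening in m; effort is the grip in N (None keeps the last); returns when the fingers have stopped.
- pause(seconds).
- inverse_kinematics(position, orientation): joint angles nearest the present ones, or None.
- read_camera(name): name is "scene" or "top" or "wrist"; returns the picture (400x640x3 uint8, red, green, blue); there is no depth.
- camera_params(name): a dict with "K" (3x3 intrinsics, pixels), "camera_from_world" (4x4, takes a point from world to camera coordinates). Camera axes: x right, y down, z forward; pixel columns grow to the right and rows downward; lengths in m; the calibration is good to about 2 mm. A picture is of the moment at which its call begins: read the wrist's pose just before it. camera_params takes no time and is no camera call; for the wrist camera it gives the pose at the moment of the call.
A pose or a line that the arm cannot do raises MotionError and nothing moves.
- sign_off(): hands the job in; it is judged then, once.
Trained networks look in the newest picture that a camera, given by its name, has taken for a name from the list of things; names that differ only in an ending like _2 or _b are one class to them, and where a whole thing is asked for, a point or a joint stands for the part that bears it (a point fixed in the world has none). Each returns a list of dicts, best first, with "confidence" (0 to 1); they miss things now and then, are a little off and sometimes report something else, mostly with a low value. They report only what shows in the picture. A call takes as long as a camera call. They do not tell look-alikes from the thing itself.
- look_for(camera, name): "at" ([column, row] in pixels, amid what is visible of it).
- tip_of(camera, name): "at" ([column, row] in pixels: a listed point, or the origin of a listed thing).
Readings, each from a call of its own:
- read_time_s(): time.
- read_qpos(): joint angles.
- read_joint_vel(): joint speeds.
- read_effort(): joint torques, N m.
- read_eef_pos(): TCP position.
- read_tcp_rot(): TCP orientation.
- read_ft_force(): force on the tool from outside, world axes, zero at the start.
- read_ft_torque(): the same for the moment, N m.
- read_finger_gap(): finger opening in m.
- read_grasp_force(): force on a finger pad.
Only numpy, scipy, OpenCV 4.12 (cv2) and the standard library are available. Lean on these libraries where they do the work, as an engineer would, in place of code of your own. Each camera call takes 0.05 s, during which the arm holds its last target. There are 200 camera calls.

## Working session

There is one attempt and no reset: what is moved stays moved. The work goes in short steps, each a Python script; the robot and the scene stay as the last script left them, time stands still between calls to the robot, and variables do not carry over. Pictures are saved under pics/ and viewed, at most 10 in all, crops included, and the job is handed in when it is done.

```bash
ls; mkdir -p pics; cat > h.py <<'E'
import numpy as np, cv2
from bench import *
def ray(cam,px,P=None):
    P=P or camera_params(cam);K=np.array(P["K"]);T=np.array(P["camera_from_world"])
    d=T[:3,:3].T@np.linalg.inv(K)@[px[0],px[1],1];return -T[:3,:3].T@T[:3,3],d/np.linalg.norm(d)
def onz(cam,px,z,P=None):
    o,d=ray(cam,px,P);return o+d*(z-o[2])/d[2]
def tri(rays):
    A=sum(np.eye(3)-np.outer(d,d) for o,d in rays);b=sum((np.eye(3)-np.outer(d,d))@o for o,d in rays)
    return np.linalg.solve(A,b)
def proj(cam,p):
    P=camera_params(cam);c=np.array(P["camera_from_world"])@[*p,1];u=np.array(P["K"])@c[:3];return u[:2]/u[2]
def save(n,im): cv2.imwrite(f"pics/{n}.png",cv2.cvtColor(im,cv2.COLOR_RGB2BGR))
E
python3 - <<'E'
from h import *
np.set_printoptions(precision=3,suppress=True)
ims=[]
for c in("scene","top"):
    ims.append(read_camera(c))
    for n in("dish","dish_tab","ball_center","basket","reel_a","tape"):
        print(c,n,[(np.round(r["at"],1),round(r["confidence"],2)) for r in tip_of(c,n)[:3]],[(np.round(r["at"],1),round(r["confidence"],2)) for r in look_for(c,n)[:3]])
    save(c,ims[-1])
print(read_tcp_rot(),read_eef_pos(),read_time_s())
E
```

```text
pics
scene dish [(array([320.3, 218.6]), 0.88)] [(array([318.5, 213. ]), 0.55)]
scene dish_tab [(array([295.8, 221.1]), 0.6)] [(array([323.1, 217.4]), 0.59)]
scene ball_center [(array([447.2, 254. ]), 0.97), (array([399.3, 240.5]), 0.77)] [(array([449.7, 254. ]), 0.94), (array([398.4, 242.9]), 0.68), (array([362.6, 338.1]), 0.19)]
scene basket [(array([262.9, 194.5]), 0.93)] [(array([260.1, 176.3]), 0.69)]
scene reel_a [(array([355.6, 193. ]), 0.67)] [(array([357.2, 187.6]), 0.61)]
scene tape [(array([370.1, 340.1]), 0.55)] [(array([364. , 340.1]), 0.62)]
top dish [(array([312. , 195.4]), 0.84)] [(array([311.2, 196.4]), 0.89), (array([244.5, 246.3]), 0.32)]
top dish_tab [(array([339.7, 220.4]), 0.57)] [(array([312.8, 195. ]), 0.57)]
top ball_center [(array([378.6, 138.8]), 0.73), (array([399.3, 110.7]), 0.55)] [(array([378.9, 137.5]), 0.65)]
top basket [(array([249., 251.]), 0.67)] [(array([242.6, 249.1]), 0.72)]
top reel_a [(array([270.1, 151.5]), 0.48)] [(array([269. , 145.6]), 0.57), (array([463.3, 194.4]), 0.57)]
top tape [(array([461.3, 185.5]), 0.61)] [(array([466.5, 191.4]), 0.73)]
[ 0.988  0.151 -0.    -0.   ] [ 0.194 -0.62   0.25 ] 1.3
```

View pics/scene.png

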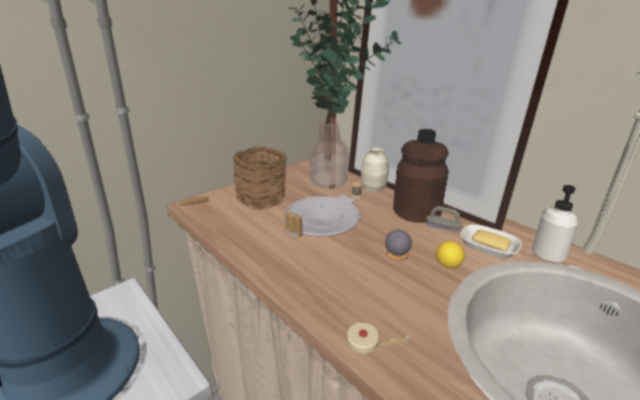

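View pics/top.png

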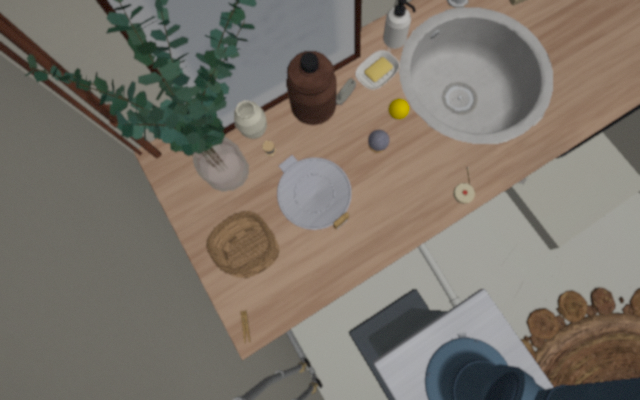

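The two pictures show two ball candidates. The grey one is at scene (399,241) and top (379,138), on a cork ring. The yellow one is at scene (449,254) and top (400,109). The grey one fits "grey felted" and the yellow one is the look-alike. The dish is at top (312,195) with its tab at (340,220), the basket is at top (245,250), the reel at (269,148) and the tape at (464,192). I'll confirm the ball in a crop and triangulate.

```bash
python3 - <<'E'
from h import *
np.set_printoptions(precision=4,suppress=True)
s=cv2.imread("pics/scene.png");t=cv2.imread("pics/top.png")
cv2.imwrite("pics/crop.png",np.hstack([cv2.resize(s[190:290,340:480],(392,280)),cv2.resize(t[90:250,200:430],(402,280))]))
def blob(im,c,r=16):
    # grey-purple ball: low saturation-ish vs wood
    h=cv2.cvtColor(im,cv2.COLOR_BGR2HSV);m=((h[...,0]>105)&(h[...,0]<170)&(h[...,2]<150)).astype(np.uint8)
    k=np.zeros_like(m);cv2.circle(k,c,r+6,1,-1);m*=k
    x,y,w,hh=cv2.boundingRect(m);mo=cv2.moments(m,True);return (x+w/2-.5,y+hh/2-.5),(w,hh),(mo['m10']/mo['m00'],mo['m01']/mo['m00'])
bs=blob(s,(399,242));bt=blob(t,(379,139));print(bs,bt)
print("ball",tri([ray("scene",bs[2]),ray("top",bt[2])]),tri([ray("scene",bs[0]),ray("top",bt[0])]))
for n,a,b in [("dish",(320.3,218.6),(312,195.4)),("tab",(295.8,221.1),(339.7,220.4)),("basket",(262.9,194.5),(249,251)),("reel",(355.6,193),(270.1,151.5)),("tape",(370,340),(461.3,185.5)),("yellow",(449,254),(400,109))]:
    print(n,tri([ray("scene",a),ray("top",b)]),onz("top",b,0))
print("tabtop", onz("top",(341,220.5),.06), "cams",ray("scene",(0,0))[0],ray("top",(0,0))[0])
print("basket rim", [onz("top",p,.125) for p in [(207,243),(278,240),(240,212),(246,278)]])
E
```

```text
((398.0, 242.0), (23, 23), (398.0024630541872, 241.50738916256157)) ((378.5, 140.0), (20, 19), (378.49006622516555, 139.85099337748343))
ball [ 0.5928 -0.1437  0.0326] [ 0.5927 -0.1438  0.0315]
dish [0.5647 0.074  0.004 ] [0.5639 0.0747 0.    ]
tab [0.4688 0.052  0.0446] [0.4718 0.049  0.    ]
basket [0.5278 0.2766 0.0064] [0.5246 0.2796 0.    ]
reel [0.7229 0.1059 0.0092] [0.7243 0.1069 0.    ]
tape [ 0.3813 -0.2625 -0.0009] [ 0.3845 -0.2647  0.    ]
yellow [ 0.6354 -0.2397  0.0314] [ 0.6453 -0.2525  0.    ]
tabtop [0.4607 0.0536 0.06  ] cams [ 0.0284 -0.5381  0.4866] [0.3174 0.1676 1.0034]
basket rim [array([0.5619, 0.3349, 0.125 ]), array([0.4865, 0.2006, 0.125 ]), array([0.5847, 0.2412, 0.125 ]), array([0.4521, 0.2985, 0.125 ])]
```

View pics/crop.png

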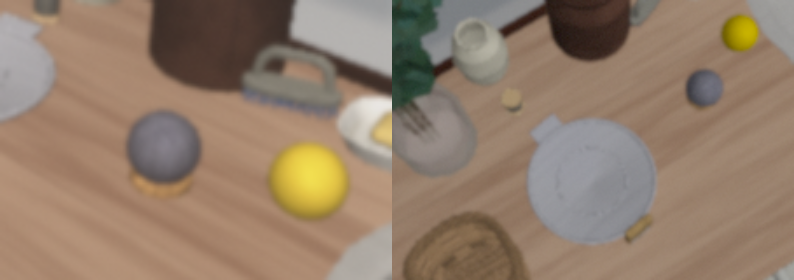

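The crop confirms it: the grey ball sits on the cork ring and the yellow ball beside it is the look-alike. The lip is at top (287,162), pointing away from the robot. Next I'll refine with wrist views over the ball and the dish.

```bash
cat >> h.py <<'E'
from scipy.spatial.transform import Rotation as R
def quat(a): # tool down, closing line at yaw a
    c,s=np.cos(a),np.sin(a);return R.from_matrix(np.array([[-s,c,0],[c,s,0],[0,0,-1]]).T).as_quat()
E
python3 - <<'E'
from h import *
np.set_printoptions(precision=4,suppress=True)
print("lip yaw guess", (onz("top",(287,162),.02)-[.5647,.074,0]))
def look(names,tag,cam="wrist"):
    P=camera_params("wrist");im=read_camera("wrist");save(tag,im);o={}
    for n in names:
        r=tip_of("wrist",n);o[n]=[(ray("wrist",q["at"],P),np.round(q["at"],0),round(q["confidence"],2)) for q in r[:2]]
    return o
N=("ball_center","dish","dish_tab","basket")
a=-1.37;obs=[]
for i,p in enumerate([(.55,-.14,.25),(.48,-.06,.3),(.46,.03,.3)]):
    move_ptp(p,quat(a));pause(.2)
    o=look(N,f"w{i}");obs.append(o)
    for n in N:print(i,n,[(b,c,onz_ ) for (ry,b,c) in o[n] for onz_ in [ry[0]+ry[1]*(({"ball_center":.031,"dish":0,"dish_tab":.048,"basket":0}[n]-ry[0][2])/ry[1][2])]])
print(read_time_s(),read_qpos())
E
```

```text
lip yaw guess [0.1037 0.0114 0.02  ]
0 ball_center [(array([328., 146.]), 0.84, array([ 0.591 , -0.1435,  0.031 ])), (array([412., 121.]), 0.71, array([ 0.639 , -0.2344,  0.031 ]))]
0 dish [(array([164., 132.]), 0.59, array([0.5642, 0.068 , 0.    ]))]
0 dish_tab [(array([156., 217.]), 0.82, array([0.4653, 0.0496, 0.048 ]))]
0 basket []
1 ball_center [(array([477.,  77.]), 0.67, array([ 0.6403, -0.236 ,  0.031 ])), (array([397., 101.]), 0.56, array([ 0.5915, -0.1434,  0.031 ]))]
1 dish [(array([241.,  93.]), 0.79, array([0.5623, 0.0687, 0.    ]))]
1 dish_tab [(array([236., 169.]), 0.63, array([0.4635, 0.051 , 0.048 ]))]
1 basket [(array([92., 89.]), 0.93, array([ 0.5259,  0.2765, -0.    ]))]
2 ball_center [(array([466.,  99.]), 0.65, array([ 0.5923, -0.143 ,  0.031 ])), (array([546.,  75.]), 0.58, array([ 0.6402, -0.2337,  0.031 ]))]
2 dish [(array([306.,  91.]), 0.56, array([0.5637, 0.0685, 0.    ]))]
2 dish_tab [(array([301., 164.]), 0.63, array([0.4686, 0.055 , 0.048 ]))]
2 basket [(array([155.,  89.]), 0.76, array([0.5235, 0.2787, 0.    ]))]
5.7917 [ 0.3527 -0.0023 -0.4995  1.9517 -0.0013  1.1921 -1.5177]
```

View pics/w2.png

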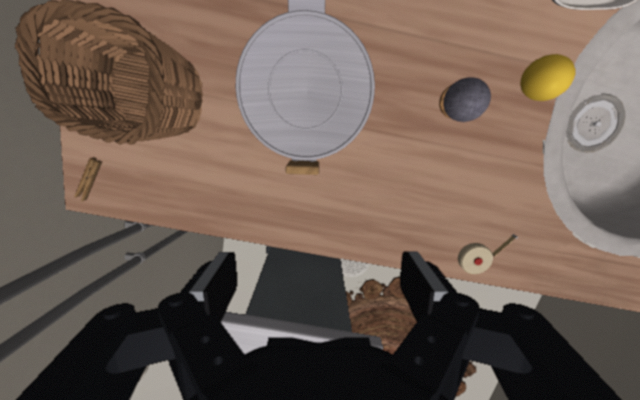

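The wrist view shows the dish rim at columns 237–374 and rows 11–157, the tab top at (303,167), the lip at (307,4), the grey ball at (466,99) and the basket at the left. I'll fit the rim circle for the dish centre, then pick up the ball.

```bash
python3 - <<'E'
from h import *
from scipy.optimize import least_squares
np.set_printoptions(precision=4,suppress=True)
P=camera_params("wrist");im=cv2.imread("pics/w2.png").astype(int)
m=((im[...,0]>im[...,2]-5)&(im[...,0]>100)).astype(np.uint8);m[175:]=0;m[:,:225]=0;m[:,385:]=0
c=max(cv2.findContours(m,cv2.RETR_EXTERNAL,cv2.CHAIN_APPROX_NONE)[0],key=cv2.contourArea)[:,0]
pts=np.array([onz("wrist",p,.02,P)[:2] for p in c if p[1]>12])
f=least_squares(lambda v:np.hypot(pts[:,0]-v[0],pts[:,1]-v[1])-v[2],[.563,.07,.09],loss="soft_l1",f_scale=.001)
print("dish fit",f.x,len(pts),f.cost)
# tab top face, wood coloured, z=.066
print("tab top",[onz("wrist",p,.066,P) for p in [(286,166),(303,167),(320,167)]],"lip",onz("wrist",(307,3),.02,P))
a=-1.37;q=quat(a);b=np.array([.592,-.1435,0])
move_gripper(.085,40)
move_ptp(b+[0,0,.14],q)
movel(b+[0,0,.036],q,.1)
move_gripper(.04,40)
print("gap",read_finger_gap(),read_grasp_force(),read_ft_force())
movel(b+[0,0,.16],q,.12);pause(.2)
print("gap",read_finger_gap(),read_grasp_force(),read_time_s())
read_camera("top")
for n in("ball_center","dish","dish_tab"):print(n,[(np.round(r["at"],1),round(r["confidence"],2)) for r in tip_of("top",n)[:2]])
E
```

```text
dish fit [0.5626 0.0705 0.0918] 369 5.7685527832593735e-05
tab top [array([0.4645, 0.0744, 0.066 ]), array([0.4676, 0.0527, 0.066 ]), array([0.4719, 0.0312, 0.066 ])] lip [0.662 0.086 0.02 ]
gap 0.05390730470429676 41.51775240898132 [-0.0186  0.4804  4.9594]
gap 0.054014042838162274 42.10102736949921 10.025
ball_center [(array([397.1, 107.2]), 0.67), (array([342. , 219.1]), 0.58)]
dish [(array([344.3, 215.9]), 0.72), (array([313.1, 196.4]), 0.64)]
dish_tab [(array([342.7, 219.2]), 0.92)]
```

```bash
python3 - <<'E'
from h import *
np.set_printoptions(precision=4,suppress=True)
d=np.array([.563,.070,0]);q=quat(.175-np.pi/2)
move_ptp(d+[0,0,.16],q)
movel(d+[0,0,.060],q,.1);f0=read_ft_force()[2]
movel(d+[0,0,.0405],q,.03);print("f",f0,read_ft_force())
move_gripper(.072)
pause(.3)
movel(d+[0,0,.16],q,.08)
move_gripper(.04)
# retreat to look
move_ptp([.46,.03,.3],q);pause(.5)
P=camera_params("wrist");save("w3",read_camera("wrist"))
for n,z in(("ball_center",.034),("dish",0),("dish_tab",.048)):
    print(n,[(onz("wrist",r["at"],z,P),np.round(r["at"],0),round(r["confidence"],2)) for r in tip_of("wrist",n)[:2]])
print(read_time_s())
qn=read_qpos()
for k in(0,-np.pi):
    print(inverse_kinematics([.4645,.0525,.15],quat(.175+k)),inverse_kinematics([.526,-.062,.2],quat(np.pi/2+k)))
E
```

```text
f -0.7662529794583873 [-2.0255  0.003   4.8124]
ball_center [(array([0.5604, 0.0676, 0.034 ]), array([305.,  91.]), 0.67), (array([ 0.638 , -0.2332,  0.034 ]), array([547.,  71.]), 0.67)]
dish []
dish_tab [(array([0.4705, 0.0512, 0.048 ]), array([306., 163.]), 0.63)]
17.15
[ 0.3075  0.2091 -0.548   2.0916  0.1413  0.8757 -0.1466] [ 0.5258  0.2584 -0.5481  1.9128  0.1576  1.0125  1.4794]
[-1.2266  0.333   1.1756  2.1523 -0.3964  0.8966 -2.7825] [ 0.4014  0.2394 -0.4059  1.9184  0.1111  1.0054 -1.6246]
```

View pics/w3.png

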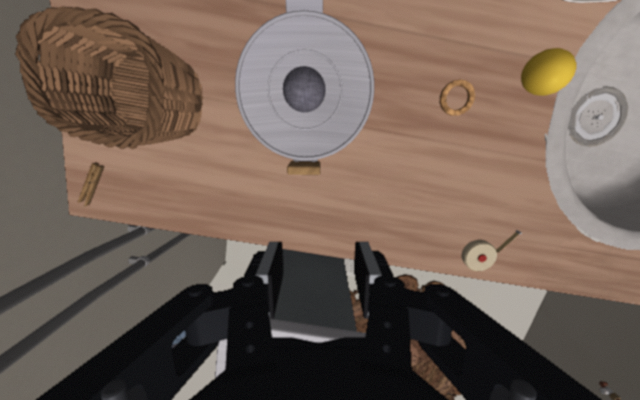

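The wrist view shows the ball resting at (304,89) in the middle of the dish, the empty ring at (457,98) and the tab at (304,167). Next I'll grasp the tab and lift.

```bash
python3 - <<'E'
from h import *
np.set_printoptions(precision=4,suppress=True)
q=quat(.175);t=np.array([.4665,.0527,0])
move_gripper(.05)
move_ptp(t+[0,0,.17],q)
movel(t+[0,0,.049],q,.08)
print("pre",read_ft_force())
move_gripper(.0,100);pause(.3)
print("gap",read_finger_gap(),read_grasp_force(),read_ft_force(),read_ft_torque())
movel(t+[0,0,.12],q,.03);pause(.5)
print("lift",read_finger_gap(),read_grasp_force(),read_ft_force(),read_ft_torque(),read_qpos(),read_time_s())
save("s4",read_camera("scene"));im=read_camera("wrist");save("w4",im)
P=camera_params("wrist")
print([(np.round(r["at"]),r["confidence"],onz("wrist",r["at"],.12-.048+.034)) for r in tip_of("wrist","ball_center")])
a=cv2.imread("pics/s4.png")[130:290,220:420];b=cv2.imread("pics/w4.png")
cv2.imwrite("pics/m4.png",np.vstack([cv2.resize(a,(400,320)),cv2.resize(b,(400,250))]))
E
```

```text
pre [-0.1214 -0.146   0.3581]
gap 0.010990755566135187 97.67981886863708 [-2.6924 -1.272   6.276 ] [-0.1038  0.3321 -0.019 ]
lift 0.010970876615822345 97.36163020133972 [-0.121   0.7703 -2.2474] [-0.0454  0.1572 -0.0825] [ 0.2886  0.2637 -0.5344  2.1074  0.1835  0.8143 -0.1821] 24.0917
[(array([500., 262.]), 0.58, array([0.5648, 0.0694, 0.106 ]))]
```

View pics/m4.png

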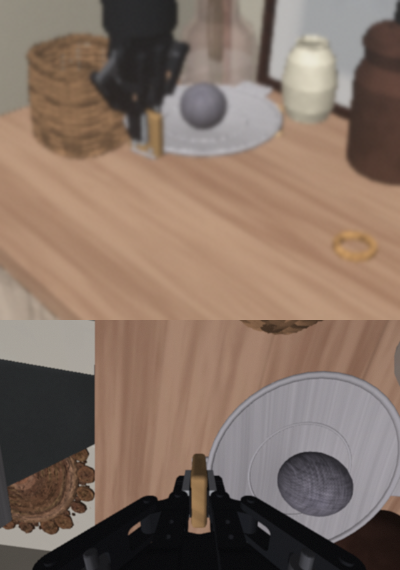

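The view shows the dish held level with the ball in its middle. Next I'll raise it further, turn it in the air and check.

```bash
python3 - <<'E'
from h import *
np.set_printoptions(precision=4,suppress=True)
t=np.array([.4665,.0527,.225])
movel(t,quat(.175),.04);pause(.3)
movel([.525,-.047,.225],quat(np.pi/2),.025);pause(1)
print(read_finger_gap(),read_grasp_force(),read_ft_force(),read_ft_torque(),read_eef_pos(),read_qpos(),read_time_s())
rays={}
for c in("scene","top","wrist"):
    save(c+"5",read_camera(c))
    for n,z in(("dish",.177),("ball_center",.211),("basket",0)):
        rs=tip_of(c,n);print(c,n,[(np.round(r["at"]),round(r["confidence"],2),onz(c,r["at"],z)) for r in rs[:2]])
a,b,w=[cv2.imread(f"pics/{c}5.png") for c in("scene","top","wrist")]
cv2.imwrite("pics/m5.png",np.vstack([np.hstack([cv2.resize(a[100:260,200:440],(400,270)),cv2.resize(b[120:290,180:430],(400,270))]),cv2.resize(w,(800,320),interpolation=3)]))
E
```

```text
0.01090827543700396 97.34914183616638 [-0.4303  0.0184 -2.1207] [-0.2245  0.0221 -0.0234] [ 0.525 -0.047  0.225] [ 0.5507  0.2305 -0.6028  1.8933  0.1488  1.0621  1.4583] 33.0917
scene dish [(array([313., 158.]), 0.64, array([0.5334, 0.0591, 0.177 ]))]
scene ball_center [(array([312., 145.]), 0.79, array([0.5266, 0.0529, 0.211 ])), (array([450., 253.]), 0.56, array([ 0.399 , -0.3569,  0.211 ]))]
scene basket [(array([264., 193.]), 0.58, array([0.5468, 0.289 , 0.    ])), (array([377., 338.]), 0.24, array([ 0.3881, -0.2666,  0.    ]))]
top dish [(array([326., 187.]), 0.78, array([0.5203, 0.0573, 0.177 ]))]
top ball_center [(array([328., 179.]), 0.79, array([0.525 , 0.0491, 0.211 ]))]
top basket [(array([249., 251.]), 0.64, array([0.5243, 0.2801, 0.    ]))]
wrist dish [(array([469., 237.]), 0.87, array([0.5265, 0.0554, 0.177 ]))]
wrist ball_center [(array([498., 262.]), 0.64, array([0.5268, 0.0538, 0.211 ])), (array([171., 267.]), 0.6, array([ 0.5292, -0.1276,  0.211 ]))]
wrist basket []
```

View pics/m5.png

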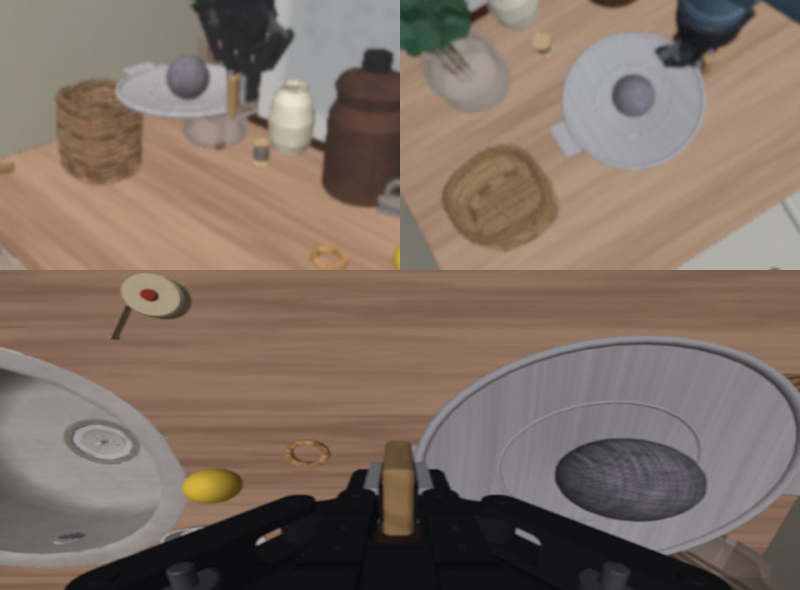

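The composite shows the dish level, its lip pointing at the basket and clear of it. The ball is in the middle, at about (0.526, 0.053). All conditions look met, so I'm handing in.

```bash
python3 -c "
from bench import *
print(sign_off(),read_time_s())"
```

```text
the job is handed in; nothing more can be done
the job is handed in; nothing more can be done
```

I handed the job in: the arm holds the dish level about 177 mm up, lip towards the basket axis about 225 mm ahead, with the ball resting in the middle; no verdict came back.

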